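# Condiments back on their own coasters

## Task

The four condiments each stand on one of the others' coasters. Put each upright in the middle of its own: the spice jar with the wide black cap on the round coaster, the low pot on the square one, the shaker with the domed top on the three-cornered one and the small green bottle on the oblong one. The coasters are taken, so park things on the empty cork mat as you need to; do not knock any of the four over or drop any of them onto the floor.

Things in the scene. Friction and masses are not known exactly. Their poses are not given: they have to be found in the camera images.
- spice_jar_center (a point): spice jar: straight round jar with a wide black screw cap (its top face dark green) as wide as the jar, 40 mm diameter, 105 mm tall; this point is on its upright axis half-way up; own z axis points up; round, so it may be gripped in any direction
- low_pot_center (a point): low pot: short round pot with a cream lid and dark red bands, 63 mm diameter, only 34 mm tall; this point is on its upright axis half-way up; own z axis points up; round, so it may be gripped in any direction
- shaker_center (a point): salt and pepper shaker: glass body with a pale grey domed top, 44 mm diameter up to 66 mm height, dome 34 mm diameter, 90 mm tall; this point is on its upright axis half-way up; own z axis points up; round, so it may be gripped in any direction
- green_bottle_center (a point): small bottle: green with a pale label, round shoulder and a narrow black cap (21 mm diameter, clearly narrower than the body), 43 mm body diameter, parallel up to about 60 mm height, 96 mm tall; this point is on its upright axis half-way up; own z axis points up; round, so it may be gripped in any direction
- round_coaster: round flat dark wood coaster fixed to the worktop, 8 mm thick, a fine pale ring of 45 mm diameter in its middle; 92 mm diameter; origin at the middle of its underside, on the worktop (z = 0), its upper face 8 mm above; home of the spice jar. Wall cabinets hang over the back of the worktop: their fronts are at x = 0.67, handles to about x = 0.63, lower edge 0.53 m above the worktop, so carry things low there
- square_coaster: square flat dark wood coaster fixed to the worktop, 8 mm thick, a fine pale ring of 45 mm diameter in its middle; 84 x 84 mm; origin at the middle of its underside, on the worktop (z = 0), its upper face 8 mm above; home of the low pot
- triangle_coaster: three-cornered flat dark wood coaster fixed to the worktop, 8 mm thick, a fine pale ring of 45 mm diameter in its middle; equal sides about 106 mm long with round corners (corner tips 60 mm from the middle, sides 34 mm from it); origin at the middle of its underside, on the worktop (z = 0), its upper face 8 mm above; one corner points along its own +x; home of the shaker
- oblong_coaster: oblong flat dark wood coaster fixed to the worktop, 8 mm thick, a fine pale ring of 45 mm diameter in its middle; 66 mm along its own x, 116 mm along its own y; origin at the middle of its underside, on the worktop (z = 0), its upper face 8 mm above; home of the green bottle
- cork_mat: thin pale cork mat fixed to the worktop, 90 mm along its own x, 120 mm along its own y, 4 mm thick, empty at the start, a free spot to park one thing at a time. Origin at the middle of its underside (z = 0). The middles of the mat and the coasters are at least 125 mm apart; other things on the worktop near them are no taller than 113 mm, and none taller than 30 mm stands within 100 mm of a middle (apart from what stands on it)
Not all that is in view belongs to the job. What is shaped like the part that bears green_bottle_center but blue is not meant. What is shaped like the square_coaster but orange is not meant.

How it is judged:
At the end, for the whole second after the job is handed in: Each of the four things stands on its own coaster, its axis within 15 mm of the coaster's middle, upright within 0.1 rad and resting on the coaster's upper face (height within 5 mm), released and at rest (horizontal distance between spice_jar_center and round_coaster below 0.015 m and angle between each of spice_jar_center, low_pot_center, shaker_center, green_bottle_center's own z axis and vertical below 0.1 rad and height (world z) of spice_jar_center between 0.0555 and 0.0655 m and linear speed of each of spice_jar, low_pot, shaker, green_bottle below 0.02 m/s and contact force between each of spice_jar, low_pot, shaker, green_bottle and the fingers below 0.05 N and horizontal distance between low_pot_center and square_coaster below 0.015 m and height (world z) of low_pot_center between 0.02 and 0.03 m and horizontal distance between shaker_center and triangle_coaster below 0.015 m and height (world z) of shaker_center between 0.048 and 0.058 m and horizontal distance between green_bottle_center and oblong_coaster below 0.015 m and height (world z) of green_bottle_center between 0.051 and 0.061 m); the robot touches nothing.
It fails at once if one of the four condiments is knocked over (tilted more than 0.7 rad) or dropped off the worktop (angle between any of spice_jar_center, low_pot_center, shaker_center, green_bottle_center's own z axis and vertical above 0.7 rad or height (world z) of any of spice_jar_center, low_pot_center, shaker_center, green_bottle_center below -0.05 m).
It also fails if it takes over 138 s, if anything falls off the work surface, if the arm or the gripper's body presses on something with over 40 N, if the wrist force passes 120 N, or if a joint passes its speed limit or range.

## Robot

A 6-joint arm with a two-finger parallel gripper is mounted at the origin on the work surface; the furniture and walls round the work are solid. World frame = base frame: x ahead of the robot, y to its left, z up, the work surface at z = 0. Lengths are in m, angles in rad, forces in N, time in s.
With the tool pointing down it reaches from about 0.25 to 0.775 m from the base axis. Payload 4 kg.
Tool frame: the origin (TCP) lies midway between the tips of the shut fingers; the grasp point (between the pads) lies manip.grip_depth behind it (manip.grip_depth is the distance from the TCP to the grasp point, in m); z points along the fingers, y is the direction in which the jaws open and shut (so a half turn about z gives the same grasp; the last joint's range is limited). The gripper opens to 94 mm and grips with 3 to 60 N. Pads are 16 mm wide; open, the fingers measure 119 mm over their backs; the gripper's body (75 mm by 177 mm) begins 78 mm behind the grasp point.
Start: joints at [-1.295, 0.087, 1.371, -0, 1.684, -0.103], TCP at [0.203, -0.511, 0.182] pointing down, gripper open.
Joint ranges: [-3.1, 3.1], [-0.76, 2.03], [0.27, 2.55], [-1.08, 4.22], [0.17, 2.65], [-2.57, 2.57]. Speed limits (rad/s): [2.79, 2.79, 3.14, 3.14, 3.14, 3.14].

## Interface

Orientations are given as a unit quaternion [x, y, z, w].
In Python, from workcell import manip gives the robot as it stands.
- The arm moves only by the tool drive_tool, never from a script. Its argument "commands" is a list of rows, each a list of 7 numbers: the shift along the tool's x, y, z in m, then the turn, a rotation vector about the tool's x, y, z in degrees, then the opening, from -1 (shut) to 1 (fully open). In form: [[dx, dy, dz, ax, ay, az, fingers], ...]. A call has 1 to 20 rows; each row shifts and turns the pose as measured when the row begins, along the tool's axes as they then stand; what a row does not reach is not made up. A row lasts 1/10 s, in which the tool goes at most 50 mm and 8.59 degrees, less where a joint would pass 70% of its speed; a pose out of reach is approached as far as the arm can. A call with a gripper value outside its range is refused whole. The fingers move at their own pace and stop on an object; the grip force is fixed at half the most. Time passes only in rows, so rows that do not move let the fingers close. It gives the time, the measured TCP pose, the force and the opening at its end, in the units of the state.
- manip.read_state(): the state, without advancing time (a new reading comes with each control period).
- manip.snapshot(name): name is "side" or "top" or "wrist"; returns a dict with "pixels" (384x512x3 uint8, blue, green, red), "fovy" (degrees; the focal length in pixels is half the picture's height over the tangent of half this angle, whatever the lens; pixels are square), "cx", "cy" (the principal point, pixels), "k1" (the pictures are not rectified: a ray, as slopes to the right and down, at radius r is drawn at 1 + k1 r^2 times it, then the intrinsics apply), "position" and "rotation" of the camera in the world. Camera axes: x right, y down, z forward; pixel columns grow to the right and rows downward; lengths in m; the calibration is good to about 2 mm. A picture is of the moment at which its call begins. There is no depth.
- manip.finish_job(): hands the job in, once; it reports no verdict.
Trained networks look in the newest picture that a camera, given by its name, has taken for a name from the list of things; names that differ only in an ending like _2 or _b are one class to them, and where a whole thing is asked for, a point or a joint stands for the part that bears it (a point fixed in the world has none). Each returns a list of dicts, best first, with "score" (0 to 1); they miss things now and then, are a little off and sometimes report something else, mostly with a low value. They report only what shows in the picture. A call takes as long as a camera call. They do not tell look-alikes from the thing itself.
- manip.regions_of(camera, query): "mask" (384x512 bool, what is visible of it) and "rect" ([centre column, centre row, width, height] in pixels, round what is visible of it).
- manip.place_of(camera, query): "at" ([column, row] in pixels: a listed point, or the origin of a listed thing).
The state is a dict: "time": time; "joint_pos": joint angles; "qd": joint speeds; "effort": joint torques, N m; "eef_pos": TCP position; "eef_rot": TCP orientation; "force": force on the tool from outside, world axes, zero at the start; "ft_torque": the same for the moment, N m; "opening": finger opening in m.
Only numpy, scipy, OpenCV 4.12 (cv2) and the standard library are available. Lean on these libraries where they do the work, as an engineer would, in place of code of your own. Each camera call takes 0.05 s, during which the arm holds its last target. There are 200 camera calls.

## Working session

There is one attempt and no reset: what is moved stays moved. The work goes in short steps, Python scripts to look and compute and a tool call to move; the robot and the scene stay as the last step left them, time stands still between calls to the robot, and variables do not carry over. Pictures are saved under pics/ and viewed, about 12 in all and at most 16, crops included, and the job is handed in when it is done.

Besides the shell and the picture viewer there is one more tool, called after "Emit:" as name(argument=value, ...) on one line, values as JSON. drive_tool: Moves the arm, as the interface text tells. Its arguments: {"type":"object","properties":{"commands":{"type":"array","items":{"type":"array","items":{"type":"number"}}}},"required":["commands"]}

```bash
mkdir -p pics
cat > h.py <<'E'
import numpy as np, cv2
from workcell import manip
from scipy.spatial.transform import Rotation as R
def rot(s):
    r=np.array(s['rotation'],float)
    return R.from_quat(r).as_matrix() if r.size==4 else r.reshape(3,3)
def ray(s,u,v):
    f=192/np.tan(np.radians(s['fovy'])/2)
    K=np.array([[f,0,s['cx']],[0,f,s['cy']],[0,0,1]])
    p=cv2.undistortPoints(np.array([[[u,v]]],float),K,np.array([s['k1'],0,0,0,0]))[0,0]
    return np.array(s['position']),rot(s)@np.array([p[0],p[1],1])
def onz(s,uv,z):
    o,d=ray(s,*uv); return o+d*(z-o[2])/d[2]
def proj(s,P):
    f=192/np.tan(np.radians(s['fovy'])/2)
    q=rot(s).T@(np.array(P,float)-s['position']); x=q[:2]/q[2]; x=x*(1+s['k1']*(x@x))
    return x*f+[s['cx'],s['cy']]
Z=dict(spice_jar_center=.0605,low_pot_center=.025,shaker_center=.053,green_bottle_center=.056,round_coaster=0,square_coaster=0,triangle_coaster=0,oblong_coaster=0,cork_mat=0)
E
python3 - <<'E'
from h import *
st=manip.read_state(); print({k:np.round(v,3) for k,v in st.items()}, manip.grip_depth)
for c in ['side','top']:
    s=manip.snapshot(c); cv2.imwrite(f'pics/{c}0.png',s['pixels']); print(c,s['position'],s['fovy'],s['k1'])
    for n,z in Z.items():
        print(n,[(round(r['score'],2),np.round(r['at']).tolist(),np.round(onz(s,r['at'],z)[:2],3).tolist()) for r in manip.place_of(c,n)[:3]])
E
```

```text
{'time': np.float64(0.0), 'joint_pos': array([-1.295,  0.088,  1.372, -0.   ,  1.684, -0.103]), 'qd': array([ 0.   , -0.001, -0.   ,  0.002, -0.   , -0.001]), 'effort': array([-1.0000e-03, -3.4018e+01, -3.0243e+01,  7.2000e-02,  3.3000e-02,
       -0.0000e+00]), 'eef_pos': array([ 0.203, -0.51 ,  0.181]), 'eef_rot': array([ 0.982,  0.188, -0.   , -0.001]), 'force': array([ 0.628, -0.577,  0.241]), 'ft_torque': array([-0.038, -0.05 , -0.035]), 'opening': np.float64(0.094)} 0.0188
side [0.46208411 1.13868409 0.80865034] 42.21066299953844 -0.08087992076870208
spice_jar_center [(0.81, [247.0, 186.0], [0.445, 0.016])]
low_pot_center [(0.71, [239.0, 149.0], [0.465, -0.248])]
shaker_center [(0.78, [202.0, 166.0], [0.574, -0.106])]
green_bottle_center [(0.89, [255.0, 249.0], [0.432, 0.273]), (0.8, [232.0, 291.0], [0.486, 0.402]), (0.59, [203.0, 239.0], [0.554, 0.232])]
round_coaster [(0.6, [251.0, 269.0], [0.444, 0.28])]
square_coaster [(0.68, [285.0, 142.0], [0.308, -0.334]), (0.63, [208.0, 183.0], [0.558, -0.095])]
triangle_coaster [(0.6, [243.0, 204.0], [0.457, 0.017]), (0.25, [238.0, 149
[... 179 characters left out ...]
3085145155 -0.1038792760467472
spice_jar_center [(0.54, [265.0, 191.0], [0.45, 0.007])]
low_pot_center [(0.72, [349.0, 189.0], [0.454, -0.261])]
shaker_center [(0.66, [299.0, 156.0], [0.559, -0.103])]
green_bottle_center [(0.64, [233.0, 162.0], [0.544, 0.105]), (0.61, [195.0, 157.0], [0.561, 0.224]), (0.56, [145.0, 182.0], [0.483, 0.384])]
round_coaster [(0.96, [184.0, 195.0], [0.444, 0.271])]
square_coaster [(0.95, [300.0, 156.0], [0.568, -0.111]), (0.82, [378.0, 234.0], [0.308, -0.357])]
triangle_coaster [(0.63, [265.0, 190.0], [0.457, 0.006]), (0.28, [350.0, 187.0], [0.464, -0.269])]
oblong_coaster [(0.69, [346.0, 188.0], [0.461, -0.258])]
cork_mat [(0.58, [235.0, 161.0], [0.556, 0.101])]
```

```bash
python3 -c "
import cv2,numpy as np
cv2.imwrite('pics/both0.png',cv2.resize(np.vstack([cv2.imread('pics/side0.png'),cv2.imread('pics/top0.png')]),None,fx=.78,fy=.78))"
```

```text
(no output)
```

View pics/top0.png

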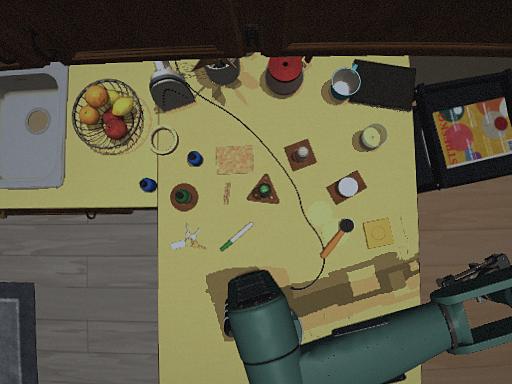

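View pics/side0.png

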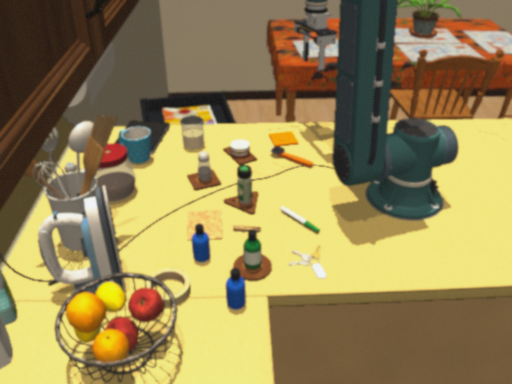

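The green bottle stands on round (184,195), the jar on the triangle (265,190), the shaker on square (300,155) and the pot on oblong (348,187). The cork mat is at (235,160). The blue bottles and the orange square are decoys. Next I turn the tool to yaw 0 and move over the scene to see it from the wrist.

Emit:
drive_tool(commands=[[0,0,-0.04,0,0,7.2,1],[0,0,-0.04,0,0,7.2,1],[0,0,-0.04,0,0,7.2,1],[0.03,-0.035,-0.02,0,0,0,1],[0.03,-0.035,-0.02,0,0,0,1],[0.03,-0.035,0,0,0,0,1],[0.03,-0.035,0,0,0,0,1],[0.02,-0.045,0,0,0,0,1],[0.02,-0.045,0,0,0,0,1],[0,-0.045,0,0,0,0,1],[0,-0.045,0,0,0,0,1],[0,-0.045,0,0,0,0,1],[0,-0.045,0,0,0,0,1]])

```text
time: 2.3
eef_pos: [0.3751, -0.0945, 0.3455]
eef_rot: [1.0, -0.013, 0.0, -0.005]
force: [1.3, 0.4, 0.6]
opening: 0.0941
```

```bash
cat > look.py <<'E'
from h import *
import sys
st=manip.read_state(); e=R.from_quat(st['eef_rot'])
print('t',st['time'],np.round(st['eef_pos'],4),'yaw',np.degrees(np.arctan2(*e.as_matrix()[[1,0],0])).round(2),'z',e.as_matrix()[:,2].round(3),'op',st['opening'].round(4) ,'F',np.round(st['force'],1))
def look(c,names,k=2):
    s=manip.snapshot(c)
    for n in names:
        print(c,n,[(round(r['score'],2),np.round(r['at']).tolist(),np.round(onz(s,r['at'],Z[n])[:2],3).tolist()) for r in manip.place_of(c,n)[:k]])
    return s
if __name__=='__main__' and len(sys.argv)>1:
    s=look('wrist',Z); cv2.imwrite('pics/%s.png'%sys.argv[1],s['pixels']); print(s['position'],s['fovy'])
E
python3 look.py w1
```

```text
Traceback (most recent call last):
  File "look.py", line 4, in <module>
    print('t',st['time'],np.round(st['eef_pos'],4),'yaw',np.degrees(np.arctan2(*e.as_matrix()[[1,0],0])).round(2),'z',e.as_matrix()[:,2].round(3),'op',st['opening'].round(4) ,'F',np.round(st['force'],1))
                                                                                                                                                       ^^^^^^^^^^^^^^^^^^^
AttributeError: 'float' object has no attribute 'round'
```

```bash
sed -i "s/st\['opening'\].round(4)/round(st['opening'],4)/" look.py; python3 look.py w1
```

```text
t 2.3 [ 0.3751 -0.0945  0.3455] yaw -1.5 z [ 0.001  0.01  -1.   ] op 0.0941 F [1.3 0.4 0.6]
wrist spice_jar_center [(0.6, [202.0, 117.0], [0.448, 0.008])]
wrist low_pot_center [(0.84, [350.0, 102.0], [0.467, -0.253])]
wrist shaker_center [(0.85, [270.0, 34.0], [0.573, -0.111])]
wrist green_bottle_center [(0.73, [54.0, 126.0], [0.44, 0.273]), (0.68, [65.0, 51.0], [0.559, 0.226])]
wrist round_coaster [(0.59, [75.0, 126.0], [0.437, 0.272])]
wrist square_coaster [(0.91, [271.0, 41.0], [0.575, -0.113]), (0.58, [392.0, 182.0], [0.309, -0.354])]
wrist triangle_coaster [(0.91, [207.0, 112.0], [0.455, 0.01])]
wrist oblong_coaster [(0.93, [353.0, 105.0], [0.462, -0.267])]
wrist cork_mat [(0.64, [148.0, 52.0], [0.564, 0.109])]
[ 0.45596171 -0.09879801  0.54919515] 69.17269186336861
```

View pics/w1.png

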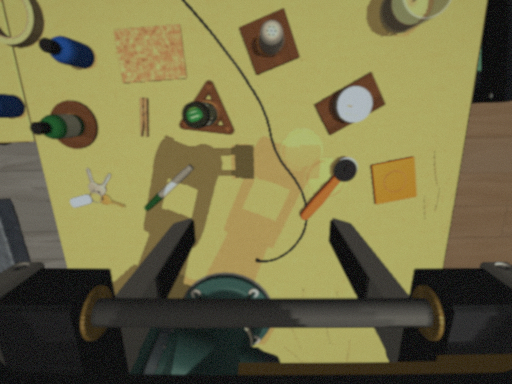

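```bash
cat > fit.py <<'E'
from look import *
def coasters(c):
    s=manip.snapshot(c)
    for n,z in [('round_coaster',.008),('square_coaster',.008),('triangle_coaster',.008),('oblong_coaster',.008),('cork_mat',.004)]:
        for r in manip.regions_of(c,n)[:1]:
            m=r['mask'].astype(np.uint8); v,u=np.nonzero(m)
            P=(np.array([onz(s,(a,b),z)[:2] for a,b in zip(u,v)])*1000).astype(np.float32)
            if n[0]=='r': (x,y),d=cv2.minEnclosingCircle(P); o=(x,y,2*d)
            elif n[0]=='t':
                a,t=cv2.minEnclosingTriangle(P[:,None]); t=t[:,0]; x,y=t.mean(0); o=(x,y,*[np.linalg.norm(t[i]-t[i-1]) for i in range(3)])
            else: (x,y),wh,an=cv2.minAreaRect(P); o=(x,y,*wh,an)
            print(c,n,round(r['score'],2),np.round(o,1))
def objs():
    L={}
    for c in ['top','wrist','side']:
        s=manip.snapshot(c)
        for n in list(Z)[:4]:
            for r in manip.place_of(c,n)[:1 if n[0]!='g' else 3]: L.setdefault(n,[]).append((c,)+ray(s,*r['at']))
    for n,l in L.items():
        if n[0]=='g':
            ok=[q for q in l if np.linalg.norm((q[1]+q[2]*(.056-q[1][2])/q[2][2])[:2]-[.44,.273])<.03]; l=ok
        A=0;b=0
        for c,o,d in l:
            d=d/np.linalg.norm(d); M=np.eye(3)-np.outer(d,d); A=A+M; b=b+M@o
        X=np.linalg.solve(A,b); print(n,len(l),X.round(4))
if __name__=='__main__':
    coasters('wrist'); coasters('top'); coasters('side'); objs()
E
python3 fit.py
```

```text
t 2.8 [ 0.3754 -0.0976  0.345 ] yaw -1.63 z [-0.    0.01 -1.  ] op 0.0939 F [ 0.4  0.1 -0.6]
wrist square_coaster 0.92 [ 314.7 -354.5   86.1   84.3   10.5]
wrist triangle_coaster 0.79 [453.    6.5 116.4 111.2 121. ]
wrist oblong_coaster 0.55 [ 464.2 -258.2   66.6  117.8   28.2]
wrist cork_mat 0.67 [560.  103.9  91.2 121.8   2.5]
top round_coaster 0.87 [437.  269.4  95.3]
top square_coaster 0.75 [ 570.2 -109.7   85.4   81.7   20. ]
top triangle_coaster 0.7 [451.6  10.5 114.1 121.  112.5]
top cork_mat 0.74 [558.3 104.2  89.8 119.6   2.8]
side round_coaster 0.92 [438.5 277.3  96.2]
side square_coaster 0.89 [ 571.3 -101.8   83.    92.7   20.8]
side triangle_coaster 0.62 [454.5  17.3 122.1 125.2 119.6]
side oblong_coaster 0.49 [ 462.7 -246.4   70.2  124.4   24.6]
side cork_mat 0.8 [559.6 111.   94.6 124.3   3.1]
spice_jar_center 3 [0.4479 0.0098 0.0561]
low_pot_center 3 [ 0.4624 -0.2563  0.0209]
shaker_center 3 [ 0.5738 -0.11    0.0556]
green_bottle_center 3 [0.4379 0.2694 0.0524]
```

Emit:
drive_tool(commands=[[0.018,-0.027,0.02,-0.6,0,-1.6,1],[0.018,-0.027,0.04,0,0,0,1],[0.018,-0.027,0.045,0,0,0,1],[0.018,-0.027,0.04,0,0,0,1],[0,0,0,0,0,0,1]])

```text
time: 4.95
eef_pos: [0.4496, 0.009, 0.2031]
eef_rot: [1.0, -0.001, 0.003, 0.002]
force: [-0.2, 0.2, -0.6]
opening: 0.094
```

```bash
python3 look.py
```

```text
t 4.95 [0.4496 0.009  0.2031] yaw -0.16 z [ 0.007 -0.005 -1.   ] op 0.094 F [-0.2  0.2 -0.6]
```

Emit:
drive_tool(commands=[[-0.001,0,0.04,-0.3,0.4,0,1],[0,0,0.04,0,0,0,1],[0,0,0.04,0,0,0,1],[0,0,0.028,0,0,0,1],[0,0,0.01,0,0,0,1],[0,0,0,0,0,0,1]])

```text
time: 5.55
eef_pos: [0.455, 0.0045, 0.0478]
eef_rot: [1.0, -0.001, 0.012, 0.007]
force: [0.2, -0.7, 0.7]
opening: 0.094
```

Emit:
drive_tool(commands=[[0,0,0,0,0,0,-1],[0,0,0,0,0,0,-1],[0,0,0,0,0,0,-1],[0,0,0,0,0,0,-1],[0,0,0,0,0,0,-1],[0,0,0,0,0,0,-1],[0,0,0,0,0,0,-1],[0,0,0,0,0,0,-1]])

```text
time: 6.35
eef_pos: [0.4611, 0.0033, 0.0568]
eef_rot: [1.0, -0.001, 0.02, 0.008]
force: [0.9, 0.9, -0.1]
opening: 0.0401
```

```bash
python3 look.py w2
```

```text
t 6.35 [0.4611 0.0033 0.0568] yaw -0.11 z [ 0.04  -0.016 -0.999] op 0.0401 F [ 0.9  0.9 -0.1]
wrist spice_jar_center [(0.61, [261.0, 236.0], [0.448, 0.004])]
wrist low_pot_center [(0.71, [256.0, 230.0], [0.438, 0.008])]
wrist shaker_center [(0.65, [426.0, 70.0], [0.57, -0.115])]
wrist green_bottle_center []
wrist round_coaster []
wrist square_coaster [(0.89, [389.0, 77.0], [0.573, -0.113])]
wrist triangle_coaster [(0.72, [254.0, 208.0], [0.452, 0.01])]
wrist oblong_coaster []
wrist cork_mat [(0.91, [144.0, 94.0], [0.559, 0.107]), (0.72, [386.0, 79.0], [0.571, -0.11])]
[0.53402359 0.00626159 0.26349123] 69.17269186336861
```

View pics/w2.png

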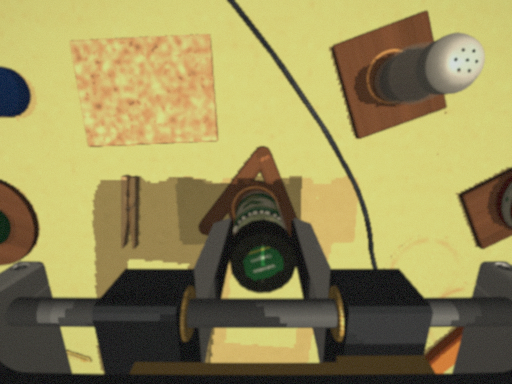

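```bash
cat > jar.py <<'E'
from fit import *
objs()
s=manip.snapshot('wrist'); print('cap',onz(s,(262,258),.113).round(4)); cv2.imwrite('pics/s2.png',manip.snapshot('side')['pixels'][100:300,100:400])
E
python3 jar.py; python3 -c "
import cv2;a=cv2.imread('pics/s2.png');cv2.imwrite('pics/s2b.png',cv2.resize(a,None,fx=2.5,fy=2.5))"
```

```text
t 6.85 [0.4612 0.0033 0.0568] yaw -0.12 z [ 0.04  -0.016 -0.999] op 0.0404 F [-0.2 -0.   0.7]
low_pot_center 2 [ 0.5424 -0.2841 -0.2227]
shaker_center 2 [ 0.5647 -0.1008  0.0668]
green_bottle_center 2 [0.4396 0.2742 0.0556]
spice_jar_center 2 [0.45   0.0055 0.0565]
cap [0.4558 0.0038 0.113 ]
```

View pics/s2b.png

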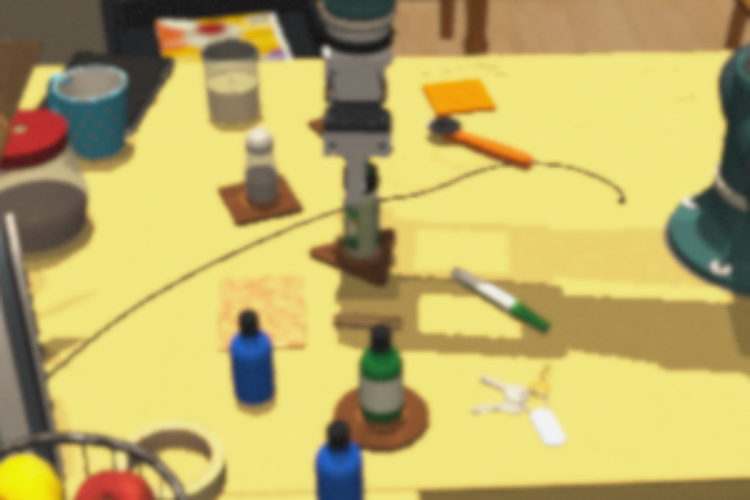

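Emit:
drive_tool(commands=[[-0.001,0,0.001,0,-0.1,0,1],[-0.001,0,0.001,0,-0.1,0,1],[-0.001,0,0.001,0,-0.1,0,1],[-0.004,-0.001,0.005,0.3,-0.9,0,1],[-0.004,-0.001,0.005,0.3,-0.9,0,1],[-0.005,0,0.005,0.3,-0.7,0,1],[-0.001,0,0.001,0,-0.1,0,1],[-0.001,0,0.001,0,-0.1,0,1]])

```text
time: 8.5
eef_pos: [0.4426, 0.0052, 0.0352]
eef_rot: [1.0, -0.001, -0.008, -0.001]
force: [0.4, 0.1, 0.6]
opening: 0.0937
```

```bash
python3 look.py
```

```text
t 8.5 [0.4426 0.0052 0.0352] yaw -0.15 z [-0.016  0.001 -1.   ] op 0.0937 F [0.4 0.1 0.6]
```

Emit:
drive_tool(commands=[[0.004,0,-0.005,0,0.5,0,1],[0.004,0,-0.005,0,0.4,0,1],[0,0,0,0,0,0,1]])

```text
time: 8.8
eef_pos: [0.4514, 0.0052, 0.046]
eef_rot: [1.0, -0.001, 0.001, -0.001]
force: [0.2, -0.3, -0.5]
opening: 0.0938
```

Emit:
drive_tool(commands=[[0,0,0,0,0,0,0.2],[0,0,0,0,0,0,0.2],[0,0,0,0,0,0,0.2]])

```text
time: 9.1
eef_pos: [0.4521, 0.0052, 0.0469]
eef_rot: [1.0, -0.001, 0.002, -0.0]
force: [0.1, 0.4, -0.4]
opening: 0.0737
```

Emit:
drive_tool(commands=[[0,0,0,0,0,0,-1],[0,0,0,0,0,0,-1],[0,0,0,0,0,0,-1]])

```text
time: 9.4
eef_pos: [0.4519, 0.0052, 0.0467]
eef_rot: [1.0, -0.001, 0.002, -0.001]
force: [-0.1, -0.3, 0.5]
opening: 0.0496
```

```bash
python3 look.py
```

```text
t 9.4 [0.4519 0.0052 0.0467] yaw -0.15 z [ 0.003  0.001 -1.   ] op 0.0496 F [-0.1 -0.3  0.5]
```

Emit:
drive_tool(commands=[[0,0,0,0,0,0,-1],[0,0,0,0,0,0,-1],[0,0,0,0,0,0,-1],[0,0,-0.01,0,0,0,-1],[0,0,-0.02,0,0,0,-1],[0,0,-0.03,0,0,0,-1],[0,0,-0.02,0,0,0,-1],[0,0,0,0,0,0,-1]])

```text
time: 10.2
eef_pos: [0.4501, 0.0052, 0.1296]
eef_rot: [1.0, -0.001, -0.001, -0.001]
force: [0.5, 1.0, -1.1]
opening: 0.0399
```

```bash
python3 look.py w3
```

```text
t 10.2 [0.4501 0.0052 0.1296] yaw -0.15 z [-0.001  0.001 -1.   ] op 0.0399 F [ 0.5  1.  -1.1]
wrist spice_jar_center [(0.7, [262.0, 224.0], [0.415, 0.005])]
wrist low_pot_center [(0.89, [492.0, 170.0], [0.466, -0.258])]
wrist shaker_center [(0.71, [387.0, 65.0], [0.571, -0.112])]
wrist green_bottle_center [(0.93, [14.0, 199.0], [0.442, 0.268]), (0.63, [33.0, 81.0], [0.559, 0.221])]
wrist round_coaster [(0.91, [47.0, 189.0], [0.438, 0.275])]
wrist square_coaster [(0.78, [368.0, 71.0], [0.573, -0.113])]
wrist triangle_coaster [(0.9, [259.0, 178.0], [0.451, 0.009])]
wrist oblong_coaster []
wrist cork_mat [(0.93, [170.0, 83.0], [0.561, 0.108])]
[0.53146232 0.00459253 0.33319444] 69.17269186336861
```

View pics/w3.png

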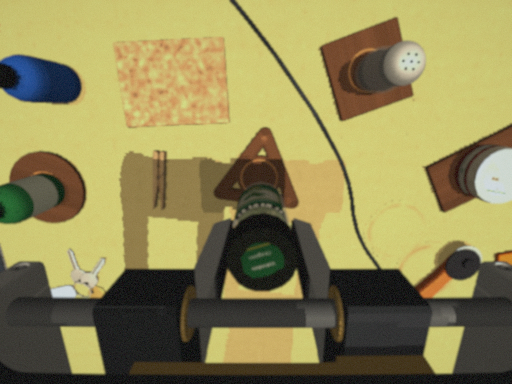

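Run:
```python
from fit import *
coasters('wrist')
s=manip.snapshot('wrist')
print('tri ring',onz(s,(261,175),.008)[:2].round(4),'cap',onz(s,(263,259),.196)[:2].round(4), 'jarc',onz(s,(262,224),.143)[:2].round(4))
```

```text
t 10.7 [0.4476 0.0056 0.1253] yaw -0.15 z [-0.009  0.002 -1.   ] op 0.04 F [-0.6 -0.1 -0.7]
wrist round_coaster 0.69 [441.5 266.9  95.8]
wrist square_coaster 0.84 [ 571.9 -110.    84.3   85.8   19.5]
wrist triangle_coaster 0.96 [454.    9.  117.5 116.7 117.4]
wrist oblong_coaster 0.92 [ 460.5 -248.5   69.6  101.1   28.6]
wrist cork_mat 0.83 [560.1 104.1  90.  119.6   2.2]
tri ring [0.4542 0.0063] cap [0.4526 0.0044] jarc [0.45  0.005]
```

Emit:
drive_tool(commands=[[0.02,-0.018,-0.005,0,0.3,0,-1],[0.03,-0.026,0,0,0.2,0,-1],[0.03,-0.026,0,0,0,0,-1],[0.02,-0.018,0,0,0,0,-1],[0.01,-0.009,0,0,0,0,-1],[0,0,0,0,0,0,-1],[0,0,0,0,0,0,-1]])

```text
time: 11.75
eef_pos: [0.5623, 0.105, 0.1308]
eef_rot: [1.0, -0.002, 0.001, -0.0]
force: [-0.1, 0.5, -1.0]
opening: 0.0398
```

```bash
python3 look.py
```

```text
t 11.75 [0.5623 0.105  0.1308] yaw -0.27 z [ 0.002  0.001 -1.   ] op 0.0398 F [-0.1  0.5 -1. ]
```

Descend to TCP z of about 0.044.

Emit:
drive_tool(commands=[[-0.001,0,0.02,0,0,0,-1],[-0.001,0,0.03,0,0,0,-1],[0,0,0.02,0,0,0,-1],[0,0,0.01,0,0,0,-1],[0,0,0.003,0,0,0,-1],[0,0,0,0,0,0,-1],[0,0,0,0,0,0,-1]])

```text
time: 12.45
eef_pos: [0.5593, 0.1009, 0.0493]
eef_rot: [1.0, -0.005, 0.003, 0.0]
force: [0.1, -0.3, -0.4]
opening: 0.0403
```

```bash
python3 look.py
```

```text
t 12.45 [0.5593 0.1009 0.0493] yaw -0.52 z [ 0.007 -0.    -1.   ] op 0.0403 F [ 0.1 -0.3 -0.4]
```

Emit:
drive_tool(commands=[[0,0,0.003,0,-0.2,0,-1],[0,0,0.002,0,-0.2,0,-1],[0,0,0,0,0,0,-1]])

```text
time: 12.75
eef_pos: [0.5613, 0.101, 0.047]
eef_rot: [1.0, -0.005, 0.002, -0.0]
force: [0.1, -0.2, -1.8]
opening: 0.0401
```

```bash
python3 look.py
```

```text
t 12.75 [0.5613 0.101  0.047 ] yaw -0.53 z [ 0.005  0.    -1.   ] op 0.0401 F [ 0.1 -0.2 -1.8]
```

Emit:
drive_tool(commands=[[-0.001,0,0.003,0,0,0,-1],[0,0,0.002,0,0,0,-1]])

```text
time: 12.95
eef_pos: [0.5611, 0.1012, 0.0425]
eef_rot: [1.0, -0.005, 0.003, -0.0]
force: [-1.6, 1.5, 8.6]
opening: 0.0401
```

```bash
python3 look.py
```

```text
t 12.95 [0.5611 0.1012 0.0425] yaw -0.52 z [ 0.006  0.001 -1.   ] op 0.0401 F [-1.6  1.5  8.6]
```

Emit:
drive_tool(commands=[[0,0,0,0,0,0,1],[0,0,0,0,0,0,1],[0,0,0,0,0,0,1],[0,0,0,0,0,0,1],[0,0,-0.02,0,0,0,1],[0,0,-0.04,0,0,0,1],[0,0,-0.04,0,0,0,1],[0,0,-0.03,0,0,0,1],[0.003,0.03,0,0,0,0,1],[0.003,0.045,0,0,0,0,1],[0.003,0.045,0,0,0,0,1],[0.003,0.045,0,0,0,0,1],[0,0.03,0,0,0,0,1],[0,0.014,0,0,0,0,1],[0,0,0,0,0,0,1],[0,0,0,0,0,0,1]])

```text
time: 14.55
eef_pos: [0.5717, -0.1131, 0.1789]
eef_rot: [1.0, -0.002, 0.005, -0.0]
force: [0.2, 0.0, 1.0]
opening: 0.0942
```

```bash
python3 look.py w4; python3 -c "from fit import *; objs()"
```

```text
t 14.55 [ 0.5717 -0.1131  0.1789] yaw -0.23 z [ 0.01   0.001 -1.   ] op 0.0942 F [0.2 0.  1. ]
wrist spice_jar_center [(0.76, [86.0, 190.0], [0.562, 0.1])]
wrist low_pot_center [(0.94, [361.0, 248.0], [0.466, -0.255])]
wrist shaker_center [(0.87, [262.0, 182.0], [0.57, -0.113]), (0.57, [15.0, 257.0], [0.468, 0.218])]
wrist green_bottle_center []
wrist round_coaster []
wrist square_coaster [(0.74, [262.0, 171.0], [0.572, -0.113])]
wrist triangle_coaster [(0.84, [182.0, 249.0], [0.451, 0.009])]
wrist oblong_coaster [(0.74, [180.0, 247.0], [0.455, 0.012])]
wrist cork_mat [(0.64, [108.0, 180.0], [0.561, 0.106]), (0.55, [85.0, 192.0], [0.542, 0.142])]
[ 0.65089022 -0.11369172  0.38333837] 69.17269186336861
t 15.05 [ 0.5718 -0.1134  0.179 ] yaw -0.19 z [ 0.01 -0.   -1.  ] op 0.0938 F [-0.4 -0.5 -1.1]
spice_jar_center 3 [0.5615 0.1052 0.0532]
low_pot_center 3 [ 0.464  -0.2639  0.0105]
shaker_center 3 [ 0.5691 -0.1116  0.0507]
green_bottle_center 2 [0.4419 0.2702 0.0504]
```

View pics/w4.png

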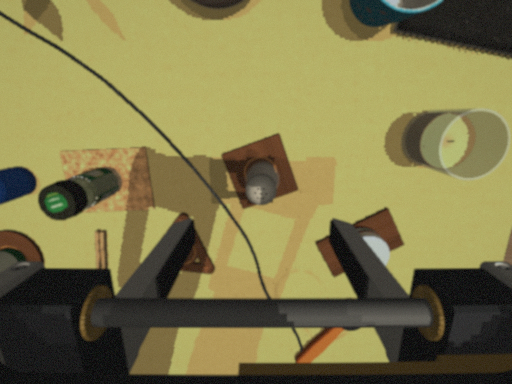

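The jar stands upright on the cork mat at (95,185), and the shaker is at (262,180), centred below the gripper. I descend onto the shaker.

Emit:
drive_tool(commands=[[0,0,0.02,0,-0.3,0,1],[0,0,0.04,0,-0.3,0,1],[0,0,0.04,0,0,0,1],[0,0,0.025,0,0,0,1],[0,0,0.01,0,0,0,1],[0,0,0.003,0,0,0,1],[0,0,0,0,0,0,1],[0,0,0,0,0,0,1]])

```text
time: 16.6
eef_pos: [0.5762, -0.1151, 0.0419]
eef_rot: [1.0, -0.002, 0.005, 0.002]
force: [-0.0, -0.2, 0.0]
opening: 0.0941
```

```bash
python3 look.py
```

```text
t 16.6 [ 0.5762 -0.1151  0.0419] yaw -0.24 z [ 0.009 -0.003 -1.   ] op 0.0941 F [-0.  -0.2  0. ]
```

Emit:
drive_tool(commands=[[-0.003,0,0.003,0,-0.3,0,1],[-0.002,-0.002,0.002,0,-0.2,0,1],[0,0,0,0,0,0,0.3],[0,0,0,0,0,0,-1],[0,0,0,0,0,0,-1],[0,0,0,0,0,0,-1]])

```text
time: 17.2
eef_pos: [0.5741, -0.1138, 0.0418]
eef_rot: [1.0, -0.002, 0.004, 0.003]
force: [0.5, -0.8, -0.6]
opening: 0.0655
```

Emit:
drive_tool(commands=[[0,0,0,0,0,0,-1],[0,0,0,0,0,0,-1],[0,0,0,0,0,0,-1],[0,0,0,0,0,0,-1]])

```text
time: 17.6
eef_pos: [0.5741, -0.1138, 0.0417]
eef_rot: [1.0, -0.002, 0.004, 0.003]
force: [0.3, -0.2, 0.5]
opening: 0.0335
```

```bash
python3 look.py
```

```text
t 17.6 [ 0.5741 -0.1138  0.0417] yaw -0.24 z [ 0.009 -0.006 -1.   ] op 0.0335 F [ 0.3 -0.2  0.5]
```

```bash
python3 look.py w5|head -3;  python3 - <<'E'
from fit import *
objs()
s=manip.snapshot('side'); a=cv2.imread('pics/w5.png')[60:384,100:420]; b=cv2.resize(s['pixels'][120:220,150:270],None,fx=3.24,fy=3.24)
cv2.imwrite('pics/c5.png',np.hstack([a,b]))
E
```

```text
t 17.6 [ 0.5741 -0.1138  0.0417] yaw -0.24 z [ 0.009 -0.006 -1.   ] op 0.0335 F [ 0.3 -0.2  0.5]
wrist spice_jar_center []
wrist low_pot_center [(0.95, [409.0, 318.0], [0.464, -0.255])]
t 18.1 [ 0.5741 -0.1139  0.0418] yaw -0.24 z [ 0.009 -0.006 -1.   ] op 0.0333 F [ 0.1  0.4 -0.4]
spice_jar_center 2 [0.5587 0.105  0.0564]
low_pot_center 3 [ 0.458  -0.2589  0.016 ]
shaker_center 2 [ 0.5665 -0.1134  0.0534]
green_bottle_center 2 [0.4386 0.2691 0.0461]
```

View pics/c5.png

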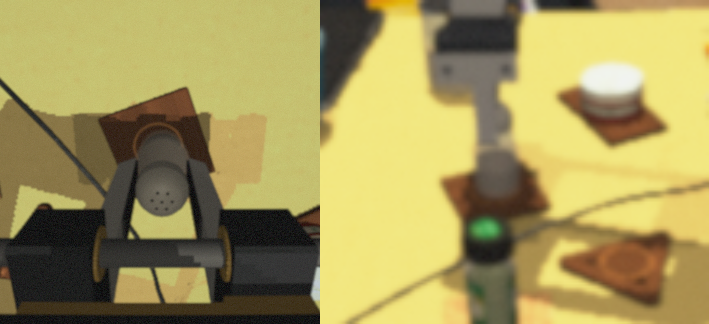

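Run:
```python
from h import *
s=manip.snapshot('side')
for P in [(.574,-.097,.042),(.574,-.097,.06),(.574,-.113,.008),(.574,-.113,.074),(.574,-.113,.098),(.574,-.091,.074)]:
    q=proj(s,P); print(P,q.round(1),((q-[150,120])*3.24+[320,0]).round(0))
```

```text
(0.574, -0.097, 0.042) [201.9 170.5] [488. 163.]
(0.574, -0.097, 0.06) [201.6 165.2] [487. 146.]
(0.574, -0.113, 0.008) [202.9 177.3] [492. 186.]
(0.574, -0.113, 0.074) [201.5 158.2] [487. 124.]
(0.574, -0.113, 0.098) [201. 151.] [485. 101.]
(0.574, -0.091, 0.074) [201.1 162.1] [486. 136.]
```

Emit:
drive_tool(commands=[[0,0,0,0,0,0,1],[0,0,0,0,0,0,1],[0,0,0,0,0,0,1],[0,0,0,0,0,0,1],[0,0,0,0,0,0,1],[0,0,0,0,0,0,1],[-0.003,0,0.006,0.2,-0.3,0,1],[-0.002,0,0.006,0.1,-0.2,0,1],[0,0,0.003,0,0,0,1],[0,0,0,0,0,0,1]])

```text
time: 19.95
eef_pos: [0.5686, -0.1144, 0.0255]
eef_rot: [1.0, -0.002, -0.0, 0.001]
force: [1.3, -0.7, -0.6]
opening: 0.0938
```

```bash
python3 look.py;python3 -c "from fit import *; objs()"
```

```text
t 19.95 [ 0.5686 -0.1144  0.0255] yaw -0.25 z [-0.001 -0.001 -1.   ] op 0.0938 F [ 1.3 -0.7 -0.6]
t 19.95 [ 0.5686 -0.1144  0.0255] yaw -0.25 z [-0.001 -0.001 -1.   ] op 0.0938 F [ 1.3 -0.7 -0.6]
spice_jar_center 2 [0.5616 0.1029 0.0555]
low_pot_center 2 [ 0.462  -0.2624  0.0168]
green_bottle_center 2 [0.4387 0.2727 0.0535]
shaker_center 2 [ 0.568  -0.1129  0.0529]
```

Emit:
drive_tool(commands=[[0,0,0,0,0,0,-1],[0,0,0,0,0,0,-1],[0,0,0,0,0,0,-1],[0,0,0,0,0,0,-1],[0,0,0,0,0,0,-1],[0,0,0,0,0,0,-1],[0,0,0,0,0,0,-1],[0,0,0,0,0,0,-1]])

```text
time: 21.5
eef_pos: [0.5694, -0.1144, 0.0266]
eef_rot: [1.0, -0.002, 0.001, 0.001]
force: [0.6, 0.9, -0.5]
opening: 0.037
```

```bash
python3 look.py
```

```text
t 21.5 [ 0.5694 -0.1144  0.0266] yaw -0.24 z [ 0.001 -0.001 -1.   ] op 0.037 F [ 0.6  0.9 -0.5]
```

Emit:
drive_tool(commands=[[0,0,0,0,0,0,-1],[0,0,0,0,0,0,-1]])

```text
time: 21.7
eef_pos: [0.5694, -0.1144, 0.0266]
eef_rot: [1.0, -0.002, 0.001, 0.001]
force: [-0.4, -0.0, -0.4]
opening: 0.0371
```

Run:
```python
from look import *
s=manip.snapshot('wrist');b=manip.snapshot('side')
cv2.imwrite('pics/c6.png',np.hstack([s['pixels'][60:384,100:420],cv2.resize(b['pixels'][120:220,150:270],None,fx=3.24,fy=3.24,interpolation=2)]))
```

```text
t 21.7 [ 0.5694 -0.1144  0.0266] yaw -0.24 z [ 0.001 -0.001 -1.   ] op 0.0371 F [-0.4 -0.  -0.4]
```

View pics/c6.png

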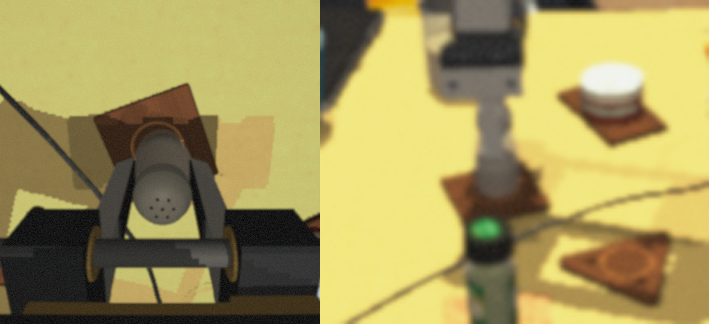

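Emit:
drive_tool(commands=[[0,0,-0.01,0,0,0,-1],[0,0,-0.02,0,0,0,-1],[0,0,-0.02,0,0,0,-1],[-0.01,-0.01,-0.01,0,0,0,-1],[-0.025,-0.026,0,0,0,0,-1],[-0.03,-0.032,0,0,0,0,-1],[-0.025,-0.026,0,0,0,0,-1],[-0.015,-0.016,0,0,0,0,-1],[-0.006,-0.007,0,0,0,0,-1],[0,0,0,0,0,0,-1],[0,0,0,0,0,0,-1]])

```text
time: 22.9
eef_pos: [0.4571, 0.0049, 0.0942]
eef_rot: [1.0, -0.003, 0.004, 0.002]
force: [-0.1, -0.2, -1.5]
opening: 0.0367
```

```bash
python3 look.py;python3 -c "from fit import *; objs(); coasters('top')"
```

```text
t 22.9 [0.4571 0.0049 0.0942] yaw -0.38 z [ 0.007 -0.003 -1.   ] op 0.0367 F [-0.1 -0.2 -1.5]
t 22.9 [0.4571 0.0049 0.0942] yaw -0.38 z [ 0.007 -0.003 -1.   ] op 0.0367 F [-0.1 -0.2 -1.5]
spice_jar_center 3 [0.5602 0.0987 0.0614]
low_pot_center 2 [ 0.4685 -0.2556  0.0168]
green_bottle_center 2 [0.437  0.2698 0.0425]
shaker_center 2 [0.4615 0.0055 0.1269]
top round_coaster 0.93 [437.7 271.2  91.8]
top square_coaster 0.98 [ 570.2 -109.8   84.6   82.8   21.1]
top oblong_coaster 0.71 [ 463.5 -256.5   68.8  119.8   27.6]
top cork_mat 0.87 [557.3 107.9 115.1  79.5  88.8]
```

Emit:
drive_tool(commands=[[-0.002,-0.001,0.015,0.1,-0.2,0,-1],[-0.002,-0.001,0.02,0.1,-0.2,0,-1],[-0.001,-0.001,0.015,0,0,0,-1],[0,0,0.008,0,0,0,-1],[0,0,0.003,0,0,0,-1],[0,0,0,0,0,0,-1]])

```text
time: 24.55
eef_pos: [0.4499, 0.0087, 0.0271]
eef_rot: [1.0, -0.003, -0.002, -0.001]
force: [-0.2, -0.5, -0.3]
opening: 0.0372
```

```bash
python3 look.py;python3 -c "from fit import *; objs()"
```

```text
t 24.55 [0.4499 0.0087 0.0271] yaw -0.38 z [-0.004  0.001 -1.   ] op 0.0372 F [-0.2 -0.5 -0.3]
t 24.55 [0.4499 0.0087 0.0271] yaw -0.38 z [-0.004  0.001 -1.   ] op 0.0372 F [-0.2 -0.5 -0.3]
spice_jar_center 3 [0.564  0.1009 0.0629]
low_pot_center 2 [ 0.4916 -0.1002  0.2838]
shaker_center 3 [0.4952 0.0597 0.1183]
green_bottle_center 2 [0.4407 0.2707 0.0528]
```

Emit:
drive_tool(commands=[[0.002,0,0.001,0,0,0,-1],[0,0,0,0,0,0,1],[0,0,0,0,0,0,1],[0,0,0,0,0,0,1],[0,0,0,0,0,0,1],[0,0,0,0,0,0,1],[0,0,-0.02,0,0.2,0,1],[0,0,-0.04,0,0,0,1],[0,0,-0.04,0,0,0,1],[0,0,-0.03,0,0,0,1],[0.003,0.03,-0.01,0,0,0,1],[0.003,0.045,0,0,0,0,1],[0.003,0.045,0,0,0,0,1],[0.003,0.045,0,0,0,0,1],[0,0.045,0,0,0,0,1],[0,0.03,0,0,0,0,1],[0,0.015,0,0,0,0,1],[0,0.005,0,0,0,0,1],[0,0,0,0,0,0,1]])

```text
time: 27.2
eef_pos: [0.4644, -0.2598, 0.1736]
eef_rot: [1.0, -0.001, 0.003, -0.0]
force: [0.8, -1.0, -0.4]
opening: 0.0946
```

```bash
python3 look.py w7;python3 -c "from fit import *; objs(); coasters('wrist')"
```

```text
t 27.2 [ 0.4644 -0.2598  0.1736] yaw -0.06 z [ 0.005  0.001 -1.   ] op 0.0946 F [ 0.8 -1.  -0.4]
wrist spice_jar_center [(0.25, [42.0, 190.0], [0.456, 0.003])]
wrist low_pot_center [(0.78, [257.0, 176.0], [0.463, -0.254])]
wrist shaker_center [(0.67, [41.0, 192.0], [0.451, 0.011])]
wrist green_bottle_center [(0.19, [42.0, 190.0], [0.455, 0.006])]
wrist round_coaster []
wrist square_coaster [(0.82, [324.0, 267.0], [0.315, -0.356]), (0.73, [145.0, 91.0], [0.57, -0.11])]
wrist triangle_coaster [(0.89, [68.0, 179.0], [0.454, 0.012])]
wrist oblong_coaster []
wrist cork_mat []
[ 0.54447274 -0.26015888  0.3776726 ] 69.17269186336861
t 27.7 [ 0.4646 -0.2595  0.1739] yaw 0.01 z [ 0.006 -0.    -1.   ] op 0.0939 F [0.5 0.5 0.2]
spice_jar_center 2 [0.5651 0.1013 0.0478]
shaker_center 3 [0.4515 0.0151 0.0553]
green_bottle_center 2 [0.4436 0.2686 0.0495]
low_pot_center 2 [ 0.4658 -0.2542  0.02  ]
wrist square_coaster 0.72 [ 571.9 -112.4   85.4   86.1   20.4]
wrist triangle_coaster 0.69 [455.8   5.4 117.3 122.9 124.7]
wrist oblong_coaster 0.67 [ 463.5 -258.7   67.2  116.6   29. ]
wrist cork_mat 0.92 [561.3  65.4  49.7  90.4  89.6]
```

View pics/w7.png

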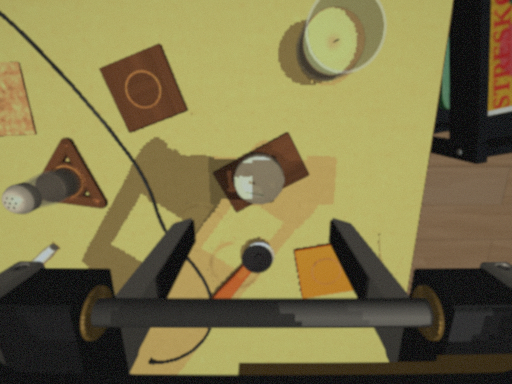

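The shaker stands on the triangle at (65,183). The pot is at (258,177), the square's empty ring at (143,89). I go down to the pot.

Emit:
drive_tool(commands=[[0,-0.002,0.02,0,-0.2,0,1],[-0.001,-0.002,0.04,0,-0.1,0,1],[-0.001,0,0.04,0,0,0,1],[-0.001,0,0.03,0,0,0,1],[0,0,0.012,0,0,0,1],[0,0,0.005,0,0,0,1],[0,0,0,0,0,0,1],[0,0,0,0,0,0,1]])

```text
time: 29.55
eef_pos: [0.4657, -0.2586, 0.0274]
eef_rot: [1.0, -0.0, 0.005, 0.003]
force: [-0.0, 0.2, 0.3]
opening: 0.0938
```

```bash
python3 look.py;python3 -c "from fit import *; objs()"
```

```text
t 29.55 [ 0.4657 -0.2586  0.0274] yaw -0.03 z [ 0.01  -0.006 -1.   ] op 0.0938 F [-0.   0.2  0.3]
t 29.55 [ 0.4657 -0.2586  0.0274] yaw -0.03 z [ 0.01  -0.006 -1.   ] op 0.0938 F [-0.   0.2  0.3]
spice_jar_center 2 [0.5637 0.1044 0.0519]
low_pot_center 3 [ 0.4623 -0.2537  0.0298]
shaker_center 2 [ 0.5116 -0.0997 -0.0082]
green_bottle_center 2 [0.4351 0.2698 0.0455]
```

Emit:
drive_tool(commands=[[-0.001,-0.002,0.005,0.2,-0.3,0,1],[-0.001,-0.001,0.004,0.1,-0.2,0,1],[0,0,0.001,0,0,0,1],[0,0,0,0,0,0,0.3],[0,0,0,0,0,0,0.3],[0,0,0,0,0,0,-1],[0,0,0,0,0,0,-1],[0,0,0,0,0,0,-1]])

```text
time: 31.1
eef_pos: [0.4623, -0.2544, 0.0145]
eef_rot: [1.0, -0.0, -0.001, -0.001]
force: [0.2, 0.3, -1.0]
opening: 0.0618
```

```bash
python3 look.py
```

```text
t 31.1 [ 0.4623 -0.2544  0.0145] yaw -0.02 z [-0.003  0.001 -1.   ] op 0.0618 F [ 0.2  0.3 -1. ]
```

Emit:
drive_tool(commands=[[0,0,0,0,0,0,-1],[0,0,0,0,0,0,-1],[0,0,-0.01,0,0,0,-1],[0,0,-0.02,0,0,0,-1],[0,0,-0.02,0,0,0,-1],[0.01,-0.013,-0.01,0,0,0,-1],[0.025,-0.034,0,0,0,0,-1],[0.028,-0.038,0,0,0,0,-1],[0.025,-0.034,0,0,0,0,-1],[0.014,-0.018,0,0,0,0,-1],[0.005,-0.007,0,0,0,0,-1],[0,0,0,0,0,0,-1],[0,0,0,0,0,0,-1]])

```text
time: 32.4
eef_pos: [0.5745, -0.1083, 0.0844]
eef_rot: [1.0, -0.002, 0.002, 0.001]
force: [-0.1, 0.3, -1.3]
opening: 0.0617
```

```bash
python3 look.py;python3 -c "from fit import *; objs()"
```

```text
t 32.4 [ 0.5745 -0.1083  0.0844] yaw -0.27 z [ 0.003 -0.002 -1.   ] op 0.0617 F [-0.1  0.3 -1.3]
t 32.4 [ 0.5745 -0.1083  0.0844] yaw -0.27 z [ 0.003 -0.002 -1.   ] op 0.0617 F [-0.1  0.3 -1.3]
spice_jar_center 3 [0.5625 0.0999 0.0565]
low_pot_center 3 [ 0.577  -0.1044  0.0908]
shaker_center 2 [0.4534 0.0145 0.0591]
green_bottle_center 2 [0.4413 0.2708 0.055 ]
```

Emit:
drive_tool(commands=[[-0.001,0.001,0.015,0,-0.1,0,-1],[-0.002,0.001,0.02,0,-0.1,0,-1],[-0.001,0.001,0.015,0,0,0,-1],[0,0,0.007,0,0,0,-1],[0,0,0.003,0,0,0,-1],[0,0,0,0,0,0,-1]])

```text
time: 33.75
eef_pos: [0.5699, -0.1104, 0.0184]
eef_rot: [1.0, -0.002, -0.001, 0.001]
force: [-0.1, 0.0, -0.7]
opening: 0.0615
```

```bash
python3 look.py
```

```text
t 33.75 [ 0.5699 -0.1104  0.0184] yaw -0.22 z [-0.002 -0.001 -1.   ] op 0.0615 F [-0.1  0.  -0.7]
```

Emit:
drive_tool(commands=[[0.001,0,0.003,0,0,0,-1],[0,0,0.001,0,0,0,-1],[0,0,0,0,0,0,-1]])

```text
time: 34.05
eef_pos: [0.5723, -0.1106, 0.0156]
eef_rot: [1.0, -0.002, 0.0, 0.001]
force: [0.4, -0.6, -0.1]
opening: 0.0611
```

Emit:
drive_tool(commands=[[0,0,0,0,0,0,1],[0,0,0,0,0,0,1],[0,0,0,0,0,0,1],[0,0,0,0,0,0,1],[0,0,-0.02,0,0,0,1],[0,0,-0.04,0,0,0,1],[0,0,-0.045,0,0,0,1],[0,0,-0.045,0,0,0,1],[-0.005,-0.02,-0.02,0,0,0,1],[-0.014,-0.042,0,0,0,0,1],[-0.016,-0.045,0,0,0,0,1],[-0.016,-0.045,0,0,0,0,1],[-0.016,-0.045,0,0,0,0,1],[-0.016,-0.045,0,0,0,0,1],[-0.016,-0.045,0,0,0,0,1],[-0.016,-0.042,0,0,0,0,1],[-0.01,-0.03,0,0,0,0,1],[-0.005,-0.015,0,0,0,0,1],[0,0,0,0,0,0,1],[0,0,0,0,0,0,1]])

```text
time: 36.05
eef_pos: [0.4409, 0.2775, 0.1959]
eef_rot: [1.0, -0.003, 0.006, -0.0]
force: [-0.8, -0.2, 0.0]
opening: 0.0942
```

```bash
python3 look.py w8;python3 -c "from fit import *; objs(); coasters('top'); coasters('wrist')"
```

```text
t 36.05 [0.4409 0.2775 0.1959] yaw -0.39 z [ 0.012  0.001 -1.   ] op 0.0942 F [-0.8 -0.2  0. ]
wrist spice_jar_center [(0.81, [412.0, 77.0], [0.559, 0.104]), (0.2, [270.0, 178.0], [0.442, 0.268])]
wrist low_pot_center []
wrist shaker_center [(0.95, [469.0, 167.0], [0.453, 0.013])]
wrist green_bottle_center [(0.87, [303.0, 82.0], [0.554, 0.229]), (0.65, [270.0, 180.0], [0.439, 0.266])]
wrist round_coaster [(0.77, [268.0, 170.0], [0.44, 0.269])]
wrist square_coaster []
wrist triangle_coaster [(0.56, [446.0, 159.0], [0.454, 0.009])]
wrist oblong_coaster []
wrist cork_mat [(0.88, [388.0, 81.0], [0.561, 0.105])]
[0.51953901 0.27665786 0.40048599] 69.17269186336861
t 36.55 [0.4411 0.2772 0.1958] yaw -0.49 z [ 0.012  0.001 -1.   ] op 0.0934 F [0.4 0.2 0.5]
spice_jar_center 3 [0.5615 0.0955 0.0534]
shaker_center 3 [0.4902 0.0952 0.1391]
green_bottle_center 3 [0.4376 0.272  0.0463]
low_pot_center 1 [0.4424 1.3463 0.9403]
top round_coaster 0.68 [434.8 269.2  89.9]
top square_coaster 0.55 [ 570.  -109.3   84.    81.1   20.4]
top triangle_coaster 0.9 [451.7  10.3 118.6 123.  126.1]
top oblong_coaster 0.58 [ 460.6 -256.2   67.6  119.4   28. ]
top cork_mat 0.89 [558.2 104.   90.4 119.7   2.7]
wrist round_coaster 0.96 [440.3 270.6  91.5]
wrist triangle_coaster 0.92 [456.3  12.1 120.1 113.8 126.7]
wrist cork_mat 0.71 [560.7 104.2  90.8 120.4   2.4]
```

View pics/w8.png

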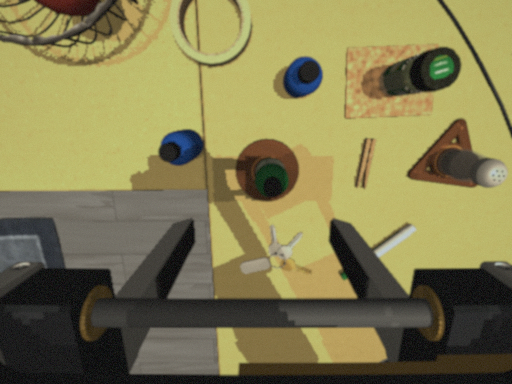

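The bottle stands on round at (270,178) and the jar and shaker are upright. I go down on the bottle.

Emit:
drive_tool(commands=[[0,0.004,0.02,0,-0.4,0,1],[-0.001,0.004,0.04,0,-0.3,0,1],[-0.001,0.001,0.04,0,0,0,1],[-0.001,0,0.035,0,0,0,1],[0,0,0.018,0,0,0,1],[0,0,0.008,0,0,0,1],[0,0,0.002,0,0,0,1],[0,0,0,0,0,0,1]])

```text
time: 38.7
eef_pos: [0.441, 0.27, 0.0306]
eef_rot: [1.0, -0.004, 0.003, -0.002]
force: [0.6, 0.5, 0.4]
opening: 0.0941
```

```bash
python3 look.py;python3 -c "from fit import *; objs()"
```

```text
t 38.7 [0.441  0.27   0.0306] yaw -0.44 z [ 0.006  0.005 -1.   ] op 0.0941 F [0.6 0.5 0.4]
t 38.7 [0.441  0.27   0.0306] yaw -0.44 z [ 0.006  0.005 -1.   ] op 0.0941 F [0.6 0.5 0.4]
spice_jar_center 2 [0.5604 0.1053 0.0565]
low_pot_center 2 [ 0.5728 -0.1138  0.0148]
shaker_center 1 [ 0.3459 -0.0058  1.3334]
green_bottle_center 3 [0.4401 0.2665 0.0497]
```

Good alignment. I close with a small correction.

Emit:
drive_tool(commands=[[-0.001,0.002,0.001,-0.3,-0.3,-0.4,1],[0,0,0,0,0,0,0.3],[0,0,0,0,0,0,0.3],[0,0,0,0,0,0,-1],[0,0,0,0,0,0,-1],[0,0,0,0,0,0,-1],[0,0,0,0,0,0,-1],[0,0,0,0,0,0,-1],[0,0,0,0,0,0,-1]])

```text
time: 40.35
eef_pos: [0.4395, 0.2674, 0.0289]
eef_rot: [1.0, -0.0, -0.0, 0.001]
force: [-0.7, 0.6, -0.7]
opening: 0.0407
```

```bash
python3 look.py
```

```text
t 40.35 [0.4395 0.2674 0.0289] yaw -0.0 z [-0.    -0.001 -1.   ] op 0.0407 F [-0.7  0.6 -0.7]
```

Emit:
drive_tool(commands=[[0,0,-0.015,0,0,0,-1],[0,0,-0.03,0,0,0,-1],[0,0,-0.035,0,0,0,-1],[0,0,-0.035,0,0,0,-1],[0,0,-0.02,0,0,0,-1],[0,0,0,0,0,0,-1]])

```text
time: 40.95
eef_pos: [0.4372, 0.2667, 0.1649]
eef_rot: [1.0, 0.0, -0.004, 0.002]
force: [-0.4, -0.5, 0.0]
opening: 0.041
```

Emit:
drive_tool(commands=[[0.002,0.02,0,0,0,0,-1],[0.002,0.04,0,0,0,0,-1],[0.002,0.045,0,0,0,0,-1],[0.002,0.045,0,0,0,0,-1],[0.002,0.045,0,0,0,0,-1],[0.002,0.045,0,0,0,0,-1],[0.002,0.045,0,0,0,0,-1],[0.002,0.045,0,0,0,0,-1],[0.002,0.045,0,0,0,0,-1],[0.002,0.045,0,0,0,0,-1],[0.001,0.04,0,0,0,0,-1],[0,0.03,0,0,0,0,-1],[0,0.02,0,0,0,0,-1],[0,0.01,0,0,0,0,-1],[0,0,0,0,0,0,-1],[0,0,0,0,0,0,-1]])

```text
time: 42.55
eef_pos: [0.4491, -0.2683, 0.1372]
eef_rot: [1.0, 0.002, -0.02, -0.005]
force: [0.0, -0.5, -0.9]
opening: 0.0411
```

```bash
python3 look.py;python3 -c "from fit import *; coasters('wrist'); objs()"
```

```text
t 42.55 [ 0.4491 -0.2683  0.1372] yaw 0.27 z [-0.041  0.01  -0.999] op 0.0411 F [ 0.  -0.5 -0.9]
t 42.55 [ 0.4491 -0.2683  0.1372] yaw 0.27 z [-0.041  0.01  -0.999] op 0.0411 F [ 0.  -0.5 -0.9]
wrist square_coaster 0.91 [ 572.4 -112.5   84.5   87.3   19.9]
wrist triangle_coaster 0.67 [455.4   4.3 121.3 122.4 125.5]
wrist oblong_coaster 0.95 [ 464.  -257.9   66.6  116.3   28.3]
spice_jar_center 2 [0.5622 0.0989 0.0542]
low_pot_center 3 [ 0.5732 -0.1081  0.0232]
shaker_center 3 [0.4528 0.0156 0.0506]Traceback (most recent call last):
    m, n = a.shape[-2:]
    ^^^^
ValueError: not enough values to unpack (expected 2, got 0)

During handling of the above exception, another exception occurred:

Traceback (most recent call last):
  File "fit.py", line 25, in objs
    X=np.linalg.solve(A,b); print(n,len(l),X.round(4))
numpy.linalg.LinAlgError: 0-dimensional array given. Array must be at least two-dimensional
```

Emit:
drive_tool(commands=[[0.006,-0.004,0.01,-0.3,1,0.2,-1],[0.005,-0.004,0.015,-0.2,0.8,0.1,-1],[0.003,-0.002,0.015,-0.1,0.5,0,-1],[0,0,0.005,0,0,0,-1],[0,0,0,0,0,0,-1]])

```text
time: 44.1
eef_pos: [0.4635, -0.2596, 0.0925]
eef_rot: [1.0, -0.001, 0.002, 0.002]
force: [-0.2, 0.3, -0.4]
opening: 0.0413
```

```bash
python3 look.py w9 | grep -E "^t|bottle|oblong"
python3 - <<'E'
from h import *
s=manip.snapshot('wrist')
a=cv2.imread('pics/w9.png'); b=manip.snapshot('side')
cv2.imwrite('pics/c9.png',np.hstack([a[:, 90:450],cv2.resize(b['pixels'][110:230,170:290],(384,384))]))
E
```

```text
t 44.1 [ 0.4635 -0.2596  0.0925] yaw -0.1 z [ 0.004 -0.004 -1.   ] op 0.0413 F [-0.2  0.3 -0.4]
wrist green_bottle_center [(0.86, [261.0, 234.0], [0.433, -0.259]), (0.4, [23.0, 196.0], [0.471, -0.043])]
wrist oblong_coaster [(0.61, [262.0, 188.0], [0.463, -0.261])]
```

View pics/c9.png

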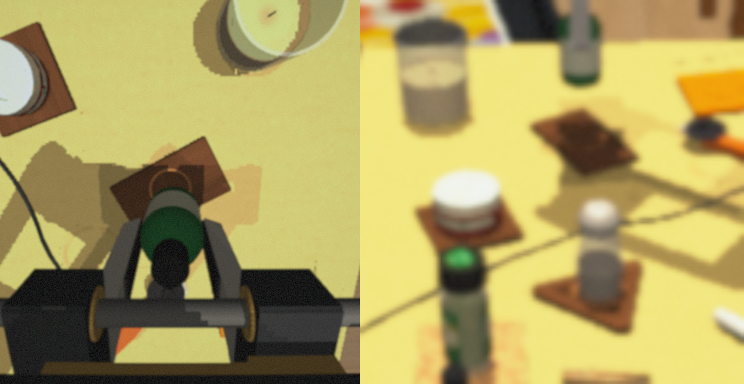

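The bottle hangs upright over the oblong, whose ring is at crop (170,187). The pot and shaker look centred on their coasters. I lower the bottle.

Emit:
drive_tool(commands=[[0,-0.001,0.015,0.1,-0.2,0,-1],[0,-0.001,0.02,0.1,0,0,-1],[0,0,0.015,0,0,0,-1],[0,0,0.008,0,0,0,-1],[0,0,0.003,0,0,0,-1],[0,0,0,0,0,0,-1],[0,0,0,0,0,0,-1]])

```text
time: 45.4
eef_pos: [0.465, -0.2581, 0.029]
eef_rot: [1.0, -0.001, 0.002, 0.001]
force: [0.5, -0.1, -1.0]
opening: 0.041
```

```bash
python3 look.py
```

```text
t 45.4 [ 0.465  -0.2581  0.029 ] yaw -0.1 z [ 0.003 -0.002 -1.   ] op 0.041 F [ 0.5 -0.1 -1. ]
```

Emit:
drive_tool(commands=[[0,0,0.001,0,0,0,-1],[0,0,0,0,0,0,1],[0,0,0,0,0,0,1],[0,0,0,0,0,0,1],[0,0,0,0,0,0,1],[0,0,0,0,0,0,1],[0,0,-0.02,0,0,0,1],[0,0,-0.04,0,0,0,1],[0,0,-0.045,0,0,0,1],[0,0,-0.04,0,0,0,1],[0.005,-0.02,-0.02,0,0,0,1],[0.012,-0.04,0,0,0,0,1],[0.012,-0.045,0,0,0,0,1],[0.012,-0.045,0,0,0,0,1],[0.012,-0.045,0,0,0,0,1],[0.012,-0.045,0,0,0,0,1],[0.012,-0.04,0,0,0,0,1],[0.01,-0.035,0,0,0,0,1],[0.006,-0.022,0,0,0,0,1],[0.002,-0.01,0,0,0,0,1]])

```text
time: 47.4
eef_pos: [0.5647, 0.0999, 0.1991]
eef_rot: [1.0, -0.004, 0.003, 0.001]
force: [0.0, 0.3, 0.1]
opening: 0.0935
```

Emit:
drive_tool(commands=[[0,0,0,0,0,0,1]])

```text
time: 47.5
eef_pos: [0.5646, 0.1009, 0.1988]
eef_rot: [1.0, -0.003, 0.003, 0.001]
force: [-0.7, -0.3, -0.2]
opening: 0.0942
```

```bash
sed -i 's/        A=0;b=0/        if not l: continue\n        A=0;b=0/' fit.py; python3 look.py w10|grep -E "^t|wrist (spice|cork)"; sed -i 's/\[.44,.273\]/[.464,-.258]/' fit.py; python3 -c "from fit import *; objs()"
```

```text
t 47.5 [0.5646 0.1009 0.1988] yaw -0.38 z [ 0.005 -0.003 -1.   ] op 0.0942 F [-0.7 -0.3 -0.2]
wrist spice_jar_center [(0.87, [262.0, 181.0], [0.56, 0.1])]
wrist cork_mat [(0.79, [260.0, 172.0], [0.559, 0.103])]
t 48.0 [0.5647 0.0992 0.1993] yaw -0.56 z [ 0.006 -0.002 -1.   ] op 0.0936 F [-1.3 -0.8 -0.1]
spice_jar_center 3 [0.5615 0.1014 0.0581]
low_pot_center 3 [ 0.5715 -0.1164  0.0154]
shaker_center 3 [0.4569 0.0163 0.0554]
green_bottle_center 2 [ 0.4618 -0.2553  0.0496]
```

Emit:
drive_tool(commands=[[-0.001,-0.001,0.02,0.1,-0.3,-0.4,1],[-0.002,0,0.04,0,0,0,1],[-0.001,0,0.04,0,0,0,1],[-0.001,0,0.03,0,0,0,1],[0,0,0.015,0,0,0,1],[0,0,0.006,0,0,0,1],[0,0,0.002,0,0,0,1],[0,0,0,0,0,0,1]])

```text
time: 49.55
eef_pos: [0.5627, 0.1011, 0.0441]
eef_rot: [1.0, -0.001, 0.004, -0.0]
force: [-0.5, 0.7, 0.1]
opening: 0.0937
```

```bash
python3 look.py
```

```text
t 49.55 [0.5627 0.1011 0.0441] yaw -0.07 z [ 0.008  0.    -1.   ] op 0.0937 F [-0.5  0.7  0.1]
```

Emit:
drive_tool(commands=[[-0.002,0,0.001,0,-0.4,0,1],[0,0,0,0,0,0,0.3],[0,0,0,0,0,0,0.3],[0,0,0,0,0,0,-1],[0,0,0,0,0,0,-1],[0,0,0,0,0,0,-1],[0,0,0,0,0,0,-1],[0,0,0,0,0,0,-1],[0,0,0,0,0,0,-1]])

```text
time: 50.45
eef_pos: [0.5642, 0.1015, 0.0485]
eef_rot: [1.0, -0.001, 0.005, -0.0]
force: [0.3, 0.8, 0.0]
opening: 0.0403
```

```bash
python3 look.py
```

```text
t 50.45 [0.5642 0.1015 0.0485] yaw -0.07 z [ 0.01   0.001 -1.   ] op 0.0403 F [0.3 0.8 0. ]
```

Emit:
drive_tool(commands=[[0,0,-0.015,0,0,0,-1],[0,0,-0.03,0,0,0,-1],[0,0,-0.035,0,0,0,-1],[0,0,-0.025,0,-0.3,0,-1],[-0.01,-0.014,-0.01,0,-0.2,0,-1],[-0.025,-0.033,0,0,0,0,-1],[-0.03,-0.04,0,0,0,0,-1],[-0.028,-0.037,0,0,0,0,-1],[-0.02,-0.027,0,0,0,0,-1],[-0.009,-0.012,0,0,0,0,-1],[-0.004,-0.005,0,0,0,0,-1],[0,0,0,0,0,0,-1],[0,0,0,0,0,0,-1]])

```text
time: 51.75
eef_pos: [0.4247, 0.2793, 0.1697]
eef_rot: [1.0, -0.0, -0.003, -0.002]
force: [-0.1, 0.3, -0.6]
opening: 0.0403
```

```bash
python3 look.py w11|grep -E "^t|wrist (spice|round)"; python3 -c "from fit import *; coasters('wrist'); objs()"
```

```text
t 51.75 [0.4247 0.2793 0.1697] yaw -0.01 z [-0.007  0.003 -1.   ] op 0.0403 F [-0.1  0.3 -0.6]
wrist spice_jar_center [(0.81, [261.0, 227.0], [0.368, 0.28])]
wrist round_coaster [(0.63, [267.0, 161.0], [0.438, 0.272]), (0.49, [260.0, 227.0], [0.342, 0.282])]
t 52.25 [0.4251 0.2792 0.1698] yaw -0.05 z [-0.006  0.004 -1.   ] op 0.0402 F [ 0.  -0.  -2.1]
wrist round_coaster 0.73 [440.  269.9  91.8]
wrist triangle_coaster 0.67 [455.7  11.7 117.2 127.4 121.8]
wrist cork_mat 0.57 [560.1 104.6  90.2 121.4   1.7]
low_pot_center 2 [ 0.5739 -0.1069  0.0168]
shaker_center 3 [0.4577 0.0139 0.0488]
green_bottle_center 2 [ 0.4605 -0.2485  0.0556]
spice_jar_center 2 [0.419  0.2787 0.1756]
```

View pics/w11.png

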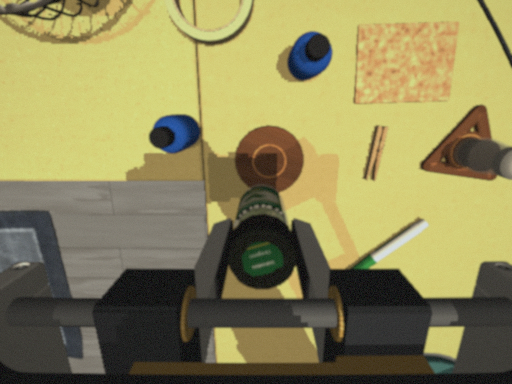

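Round's ring is at (269,160) and the jar is upright in the grip. I correct +15 mm in x and −9 mm in y while lowering.

Emit:
drive_tool(commands=[[0.005,0.003,0.015,-0.2,0.2,0,-1],[0.005,0.003,0.025,0,0.2,0,-1],[0.003,0.002,0.03,0,0,0,-1],[0.001,0,0.025,0,0,0,-1],[0,0,0.012,0,0,0,-1],[0,0,0.005,0,0,0,-1],[0,0,0,0,0,0,-1],[0,0,0,0,0,0,-1]])

```text
time: 54.1
eef_pos: [0.4419, 0.2728, 0.0579]
eef_rot: [1.0, 0.0, 0.004, -0.002]
force: [0.2, -0.8, -0.6]
opening: 0.0401
```

```bash
python3 look.py; python3 -c "from fit import *; objs()"
```

```text
t 54.1 [0.4419 0.2728 0.0579] yaw 0.01 z [ 0.008  0.004 -1.   ] op 0.0401 F [ 0.2 -0.8 -0.6]
t 54.1 [0.4419 0.2728 0.0579] yaw 0.01 z [ 0.008  0.004 -1.   ] op 0.0401 F [ 0.2 -0.8 -0.6]
low_pot_center 2 [ 0.5723 -0.1142  0.0134]
shaker_center 1 [ 0.3408 -0.0066  1.4018]
green_bottle_center 1 [0.3412 0.0074 1.3817]
spice_jar_center 2 [0.4364 0.273  0.061 ]
```

Emit:
drive_tool(commands=[[-0.001,0.001,0.003,-0.2,-0.3,0,-1],[0,0.001,0.003,0,-0.2,0,-1],[0,0,0.001,0,0,0,-1]])

```text
time: 55.15
eef_pos: [0.4408, 0.2712, 0.0525]
eef_rot: [1.0, 0.0, -0.001, -0.001]
force: [-2.1, -0.7, 4.9]
opening: 0.0399
```

```bash
python3 look.py
```

```text
t 55.15 [0.4408 0.2712 0.0525] yaw 0.02 z [-0.001  0.001 -1.   ] op 0.0399 F [-2.1 -0.7  4.9]
```

Contact (4.9 N up). Release, rise straight up, then move back for the check.

Emit:
drive_tool(commands=[[0,0,0,0,0,0,1],[0,0,0,0,0,0,1],[0,0,0,0,0,0,1],[0,0,0,0,0,0,1],[0,0,0,0,0,0,1],[0,0,0,0,0,0,1],[0,0,-0.02,0,0,0,1],[0,0,-0.04,0,0,0,1],[0,0,-0.045,0,0,0,1],[0,0,-0.045,0,0,0,1],[0,0.02,-0.04,0,0,0,1],[-0.005,0.04,-0.04,0,0,0,1],[-0.01,0.045,-0.03,0,0,0,1],[-0.01,0.045,0,0,0,0,1],[-0.01,0.045,0,0,0,0,1],[-0.01,0.045,0,0,0,0,1],[-0.01,0.04,0,0,0,0,1],[0,0.02,0,0,0,0,1],[0,0,0,0,0,0,1],[0,0,0,0,0,0,1]])

```text
time: 57.15
eef_pos: [0.3861, -0.03, 0.3136]
eef_rot: [1.0, 0.001, 0.0, 0.003]
force: [-0.4, 0.1, -0.2]
opening: 0.094
```

```bash
python3 look.py w12; python3 -c "from fit import *; objs(); coasters('wrist')"
python3 - <<'E'
from h import *
a=cv2.imread('pics/w12.png'); b=manip.snapshot('side')['pixels'][110:310,150:350]
cv2.imwrite('pics/c12.png',np.hstack([a[:260],cv2.resize(b,(260,260))]))
E
```

```text
t 57.15 [ 0.3861 -0.03    0.3136] yaw 0.16 z [ 0.    -0.007 -1.   ] op 0.094 F [-0.4  0.1 -0.2]
wrist spice_jar_center [(0.93, [72.0, 130.0], [0.436, 0.274]), (0.67, [235.0, 117.0], [0.456, 0.011])]
wrist low_pot_center [(0.8, [308.0, 38.0], [0.579, -0.107])]
wrist shaker_center [(0.81, [237.0, 120.0], [0.451, 0.008])]
wrist green_bottle_center [(0.92, [7.0, 100.0], [0.483, 0.374]), (0.63, [95.0, 47.0], [0.559, 0.221])]
wrist round_coaster [(0.74, [95.0, 129.0], [0.434, 0.271])]
wrist square_coaster [(0.98, [431.0, 193.0], [0.312, -0.364])]
wrist triangle_coaster [(0.78, [241.0, 118.0], [0.454, 0.005])]
wrist oblong_coaster [(0.88, [388.0, 114.0], [0.462, -0.26])]
wrist cork_mat [(0.8, [182.0, 54.0], [0.559, 0.104]), (0.55, [389.0, 112.0], [0.465, -0.261])]
[ 0.4671606  -0.02860705  0.51730625] 69.17269186336861
t 57.65 [ 0.3862 -0.0296  0.3134] yaw 0.28 z [-0.    -0.007 -1.   ] op 0.094 F [ 0.4 -0.4  0.1]
spice_jar_center 3 [0.4357 0.2738 0.0505]
low_pot_center 3 [ 0.5733 -0.1112  0.0112]
green_bottle_center 3 [ 0.4617 -0.2598  0.0537]
shaker_center 2 [0.4557 0.0102 0.0514]
wrist round_coaster 0.78 [440.4 267.5  91.1]
wrist square_coaster 0.79 [ 315.  -355.6   85.6   86.3   10.4]
wrist triangle_coaster 0.83 [452.9   9.6 120.6 122.5 121.4]
wrist oblong_coaster 0.75 [ 463.  -257.2   65.9  116.4   28.4]
wrist cork_mat 0.68 [559.8 103.1  91.3 123.1   1.6]
```

View pics/c12.png

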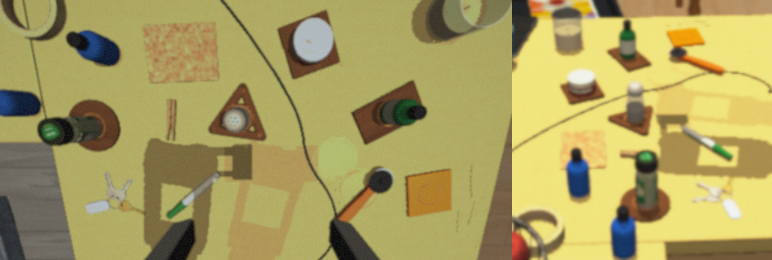

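All four stand upright on their own coasters, within about 6 mm of the middles, and the gripper is clear. I hand the job in.

```bash
python3 -c "
from workcell import manip; print(manip.finish_job(), manip.read_state()['time'])"
```

```text
the job is handed in; nothing more can be done
the job is handed in; nothing more can be done
```

I moved all four condiments onto their own coasters, parking the spice jar on the cork mat, and handed the job in at about 58 s of the 138 s allowed. The job reports no verdict. The order was shaker to the triangle, pot to the square, bottle to the oblong, then the jar to the round.

- **Last check:** The final wrist and side pictures show all four upright and released, with the gripper clear at z = 0.31 m. The measured offsets from the coaster middles are:
  - **Jar:** about 4 mm.
  - **Pot:** about 2 mm.
  - **Bottle:** about 2 mm.
  - **Shaker:** about 3 mm.
- **Scatter:** Single network readings varied by up to about 8 mm. Some two-camera fits were wrong while the arm blocked the view, and I ignored those.
- **Jar regrip:** The first grasp was at the edge of the pads because the arm kept drifting after a fast descent, so I regripped before lifting.
- **Shaker regrip:** The first grip closed on the dome (33 mm). The second, lower one closed to 37 mm, less than the stated 44 mm, but held firmly.

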